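# Put the hand tools in the rack in order of length

## Task

Lay the four hand tools (torch, red, blue and yellow screwdriver) in the four V rests of the rack in order of length, the shortest in the rest beside the green end block and each longer one next along towards the white end block. The red screwdriver already lies in the rack, but in the wrong rest, so it must move too. Each tool lies along its V, pointing either way, with the middle of its handle (for the torch, the middle of its body) centred on its rest, and is let go there.

Things in the scene. Friction and masses are not known exactly. Their poses are not given: they have to be found in the camera images.
- torch_mid (a point): dark grey pocket torch, 110 mm long, lying on its side; this point is the middle of its length, on its axis, about 16 mm above the surface it rests on. Its x axis runs along the tool, -x to the head. Barrel 24 mm thick, widening to 33 mm at the head. In a rest the axis of the torch lies about 26 mm above the rest's origin.
- red_driver_mid (a point): screwdriver, red handle, steel shaft, 158 mm long. This point: middle of the handle, on its axis, 12 mm above what it lies on. Handle 94 mm long (47 mm either side of this point), 25 mm wide, 24 mm high. +x runs along the tool to the butt of the handle, the shaft to -x. In a rest the axis of the handle lies about 22 mm above the rest's origin.
- blue_driver_mid (a point): screwdriver, blue handle, steel shaft, 173 mm long. This point: middle of the handle, on its axis, 11 mm above what it lies on. Handle 94 mm long (47 mm either side of this point), 24 mm wide, 20 mm high. +x runs along the tool to the butt of the handle, the shaft to -x. In a rest the axis of the handle lies about 20 mm above the rest's origin.
- yellow_driver_mid (a point): screwdriver, yellow handle, steel shaft, 193 mm long. This point: middle of the handle, on its axis, 14 mm above what it lies on. Handle 94 mm long (47 mm either side of this point), 29 mm wide, 29 mm high. +x runs along the tool to the butt of the handle, the shaft to -x. In a rest the axis of the handle lies about 25 mm above the rest's origin.
- rest_1: grey V rest, one of four alike in a row, 75 mm apart, fixed on a rack plate (top 4 mm above the worktop); at one end of the row, with the red screwdriver in it at the start. Origin: centre of its underside. x runs along the V, y along the row. Two V saddles, 8 mm thick, 23 mm high, stand 28 mm either side of the origin along x; the 48 mm gap between them is for the fingers.
- rest_2: grey V rest like rest_1, one of the middle two (rest_2 and rest_3 swap places from start to start). Base plate 72 x 40 x 3 mm. The V is 90 degrees, its bottom 6 mm above the origin, its top 34 mm wide. A tool lies in both saddles of one rest.
- rest_3: grey V rest like rest_1 and rest_2, the other one of the middle two.
- rest_4: grey V rest like rest_1 and rest_2, at the other end of the row from rest_1.
- green_end: green end block, 60 x 22 x 16 mm, fixed on the rack plate at one end of the row, 56 mm beyond the last rest: the short end. Origin: centre of its underside. A white block of the same size stands at the other end. Which end is green changes from start to start.

How it is judged:
At the end, for the whole second after the job is handed in: From the green end block on, the rests hold torch, red, blue and yellow screwdriver: each handle middle (torch: middle) within 15 mm of its rest's centre from above and under 34 mm above its origin, tool along the V within 0.2 rad, all at rest and released (((horizontal distance between green_end and rest_1 below 0.1 m and horizontal distance between rest_1 and rest_2 below 0.1 m and horizontal distance between torch_mid and rest_1 below 0.015 m and angle between the x axis of torch_mid and the x axis of rest_1, either way round below 0.2 rad and z of torch_mid in the frame of rest_1 below 0.034 m and horizontal distance between red_driver_mid and rest_2 below 0.015 m and angle between the x axis of red_driver_mid and the x axis of rest_2, either way round below 0.2 rad and z of red_driver_mid in the frame of rest_2 below 0.034 m and horizontal distance between blue_driver_mid and rest_3 below 0.015 m and angle between the x axis of blue_driver_mid and the x axis of rest_3, either way round below 0.2 rad and z of blue_driver_mid in the frame of rest_3 below 0.034 m and horizontal distance between yellow_driver_mid and rest_4 below 0.015 m and angle between the x axis of yellow_driver_mid and the x axis of rest_4, either way round below 0.2 rad and z of yellow_driver_mid in the frame of rest_4 below 0.034 m) or (horizontal distance between green_end and rest_1 below 0.1 m and horizontal distance between rest_1 and rest_3 below 0.1 m and horizontal distance between torch_mid and rest_1 below 0.015 m and angle between the x axis of torch_mid and the x axis of rest_1, either way round below 0.2 rad and z of torch_mid in the frame of rest_1 below 0.034 m and horizontal distance between red_driver_mid and rest_3 below 0.015 m and angle between the x axis of red_driver_mid and the x axis of rest_3, either way round below 0.2 rad and z of red_driver_mid in the frame of rest_3 below 0.034 m and horizontal distance between blue_driver_mid and rest_2 below 0.015 m and angle between the x axis of blue_driver_mid and the x axis of rest_2, either way round below 0.2 rad and z of blue_driver_mid in the frame of rest_2 below 0.034 m and horizontal distance between yellow_driver_mid and rest_4 below 0.015 m and angle between the x axis of yellow_driver_mid and the x axis of rest_4, either way round below 0.2 rad and z of yellow_driver_mid in the frame of rest_4 below 0.034 m) or (horizontal distance between green_end and rest_4 below 0.1 m and horizontal distance between rest_4 and rest_2 below 0.1 m and horizontal distance between torch_mid and rest_4 below 0.015 m and angle between the x axis of torch_mid and the x axis of rest_4, either way round below 0.2 rad and z of torch_mid in the frame of rest_4 below 0.034 m and horizontal distance between red_driver_mid and rest_2 below 0.015 m and angle between the x axis of red_driver_mid and the x axis of rest_2, either way round below 0.2 rad and z of red_driver_mid in the frame of rest_2 below 0.034 m and horizontal distance between blue_driver_mid and rest_3 below 0.015 m and angle between the x axis of blue_driver_mid and the x axis of rest_3, either way round below 0.2 rad and z of blue_driver_mid in the frame of rest_3 below 0.034 m and horizontal distance between yellow_driver_mid and rest_1 below 0.015 m and angle between the x axis of yellow_driver_mid and the x axis of rest_1, either way round below 0.2 rad and z of yellow_driver_mid in the frame of rest_1 below 0.034 m) or (horizontal distance between green_end and rest_4 below 0.1 m and horizontal distance between rest_4 and rest_3 below 0.1 m and horizontal distance between torch_mid and rest_4 below 0.015 m and angle between the x axis of torch_mid and the x axis of rest_4, either way round below 0.2 rad and z of torch_mid in the frame of rest_4 below 0.034 m and horizontal distance between red_driver_mid and rest_3 below 0.015 m and angle between the x axis of red_driver_mid and the x axis of rest_3, either way round below 0.2 rad and z of red_driver_mid in the frame of rest_3 below 0.034 m and horizontal distance between blue_driver_mid and rest_2 below 0.015 m and angle between the x axis of blue_driver_mid and the x axis of rest_2, either way round below 0.2 rad and z of blue_driver_mid in the frame of rest_2 below 0.034 m and horizontal distance between yellow_driver_mid and rest_1 below 0.015 m and angle between the x axis of yellow_driver_mid and the x axis of rest_1, either way round below 0.2 rad and z of yellow_driver_mid in the frame of rest_1 below 0.034 m)) and linear speed of each of torch, red_driver, blue_driver, yellow_driver below 0.02 m/s); the robot touches nothing.
It also fails if it takes over 91 s, if anything falls off the work surface, if the arm or the gripper's body presses on something with over 40 N, if the wrist force passes 120 N, or if a joint passes its speed limit or range.

## Robot

A 7-joint arm with a two-finger parallel gripper is mounted at the origin on the work surface; the furniture and walls round the work are solid. World frame = base frame: x ahead of the robot, y to its left, z up, the work surface at z = 0. Lengths are in m, angles in rad, forces in N, time in s.
With the tool pointing down it reaches from about 0.425 to 0.825 m from the base axis. Payload 3.6 kg.
Tool frame: the origin (TCP) lies where the fingers leave the gripper's body, on its centre line; the fingertips stand 73 mm ahead of it and the grasp point (between the pads) lies 54 mm ahead of it; z points along the fingers, y is the line along which they close (so a half turn about z gives the same grasp; the last joint's range is limited). The gripper opens to 85 mm and grips with 20 to 120 N. Pads are 22 mm wide; open, the fingers measure 114 mm over their backs; the gripper's body (76 mm by 85 mm) begins 54 mm behind the grasp point. The pads swing forward as they close: fully open they stand 13 mm farther back than shut.
Start: joints at [1.19, 0.615, -0.013, 1.423, 0.008, 1.103, -0.04], TCP at [0.226, -0.609, 0.304] pointing down, gripper open.
Joint ranges: [-3.12, 3.12], [-0.3, 2.06], [-1.34, 1.32], [0.26, 2.42], [-1.36, 4.5], [0.01, 1.98], [-2.84, 2.84]. Speed limits (rad/s): [2.79, 2.79, 3.14, 3.14, 3.14, 3.14, 3.14].

## Interface

Orientations are given as a unit quaternion [x, y, z, w].
In Python, from station import arm, snapshot, camera_info, ticket gives the robot as it stands. Calls block until the motion is done:
- arm.movep(position, orientation): joint-space move of the TCP to a pose.
- arm.line_to(position, velocity=0.15, ori=None): straight line of the TCP; ori=None keeps the orientation; velocity is the mean speed in m/s.
- arm.move_j(angles): joint-space move.
- arm.move_gripper(opening, effort=None): opening from 0.0 (shut) to 1.0 (fully open); effort is the grip in N (None keeps the last); returns when the fingers have stopped.
- arm.pause(seconds).
- arm.ik(position, orientation): joint angles nearest the present ones, or None.
- snapshot(name): name is "scene" or "side" or "wrist"; returns the picture (480x640x3 uint8, blue, green, red); there is no depth.
- camera_info(name): a dict with "fx", "fy", "cx", "cy" (pixels), "R" (3x3) and "t" (3): a world point X has camera coordinates R X + t; the wrist camera has in their place "T_tool_cam" (4x4, takes a point from camera to tool coordinates, whose origin is the TCP and whose axes are the flange's). Camera axes: x right, y down, z forward; pixel columns grow to the right and rows downward; lengths in m; the calibration is good to about 2 mm. A picture is of the moment at which its call begins: read the wrist's pose just before it. camera_info takes no time and is no camera call.
A pose or a line that the arm cannot do raises arm.MotionError and nothing moves.
- ticket.finish_job(): hands the job in; it is judged then, once.
Readings, each from a call of its own:
- arm.read_time(): time.
- arm.read_joint_positions(): joint angles.
- arm.read_dq(): joint speeds.
- arm.read_effort(): joint torques, N m.
- arm.read_tool_pos(): TCP position.
- arm.read_eef_rot(): TCP orientation.
- arm.read_ft_force(): force on the tool from outside, world axes, zero at the start.
- arm.read_wrist_torque(): the same for the moment, N m.
- arm.read_opening(): opening from 0.0 (shut) to 1.0 (fully open).
- arm.read_finger_force(): force on a finger pad.
Only numpy, scipy, OpenCV 4.12 (cv2) and the standard library are available. Lean on these libraries where they do the work, as an engineer would, in place of code of your own. Each camera call takes 0.05 s, during which the arm holds its last target. There are 200 camera calls.

## Working session

There is one attempt and no reset: what is moved stays moved. The work goes in short steps, each a Python script; the robot and the scene stay as the last script left them, time stands still between calls to the robot, and variables do not carry over. Pictures are saved under pics/ and viewed, at most 14 in all, crops included, and the job is handed in when it is done.

```bash
ls; mkdir -p pics
python3 - <<'E'
from station import arm, snapshot, camera_info
import cv2
for n in("scene","side"):
    cv2.imwrite(f"pics/{n}0.png",snapshot(n)); c=camera_info(n); print(n,c)
print(camera_info("wrist"),arm.read_tool_pos(),arm.read_eef_rot(),arm.read_time())
E
```

```text
pics
scene {'fx': 484.60136353873787, 'fy': 484.60136353873787, 'cx': 326.3054967399304, 'cy': 235.74850858702962, 'R': array([[-0.72765534, -0.68587052, -0.00996672],
       [-0.5083832 ,  0.54899583, -0.66343809],
       [ 0.46050431, -0.47768735, -0.7481648 ]]), 't': array([0.38997653, 0.2826249 , 0.78970878])}
side {'fx': 452.5898711872082, 'fy': 452.5898711872082, 'cx': 314.4248160913144, 'cy': 237.79389337244316, 'R': array([[-0.82561656, -0.56409113,  0.01258927],
       [-0.32593218,  0.45859121, -0.8267178 ],
       [ 0.46057085, -0.68665515, -0.56247595]]), 't': array([0.45373129, 0.20106765, 0.66470563])}
{'fx': 364.53721617185533, 'fy': 364.53721617185533, 'cx': 322.8095230817831, 'cy': 237.3861006847375, 'T_tool_cam': array([[ 1.95471091e-04, -9.64891073e-01, -2.62650297e-01,
         6.66973527e-02],
       [ 9.99999364e-01,  4.80274403e-04, -1.02014549e-03,
         7.24143995e-04],
       [ 1.11047350e-03, -2.62649931e-01,  9.64890554e-01,
        -6.93625036e-02],
       [ 0.00000000e+00,  0.00000000e+00,  0.00000000e+00,
         1.00000000e+00]])} [ 0.22562446 -0.60901299  0.30284345] [ 9.84303002e-01  1.76482882e-01 -2.27045296e-04 -1.15764917e-03] 0.1
```

View pics/scene0.png

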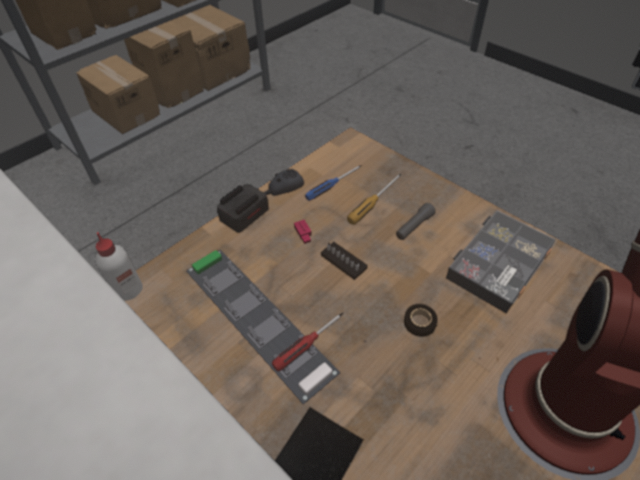

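View pics/side0.png

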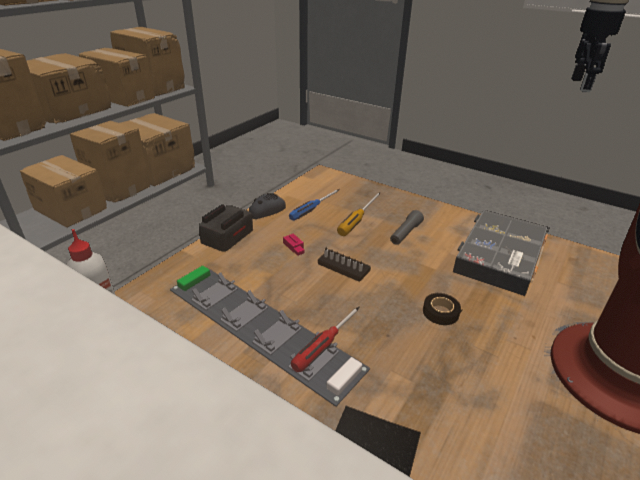

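The scene view shows green end block at (207,261), red screwdriver in the rest at the white end (295,350), white block at (315,377). Blue is at (320,188), yellow at (363,208) and the torch at (416,220). The side view agrees: green (194,277), red (316,349), blue (305,209), yellow (351,221), torch (407,228).

```bash
cat > h.py <<'E'
from station import arm, snapshot, camera_info, ticket
import numpy as np, cv2
from scipy.spatial.transform import Rotation as Rot
def cam(name):
    "K params, camera centre and camera->world rotation now"
    c=camera_info(name)
    if name=="wrist":
        T=np.eye(4);T[:3,:3]=Rot.from_quat(arm.read_eef_rot()).as_matrix();T[:3,3]=arm.read_tool_pos()
        M=T@c["T_tool_cam"];return c,M[:3,3],M[:3,:3]
    return c,-c["R"].T@c["t"],c["R"].T
def ray(cm,p):
    c,o,R=cm;d=R@np.array([(p[0]-c["cx"])/c["fx"],(p[1]-c["cy"])/c["fy"],1]);return o,d/np.linalg.norm(d)
def plane(cm,p,z):
    o,d=ray(cm,p);return o+d*(z-o[2])/d[2]
def proj(cm,X):
    c,o,R=cm;v=R.T@(np.asarray(X)-o);return np.array([c["fx"]*v[0]/v[2]+c["cx"],c["fy"]*v[1]/v[2]+c["cy"]])
def tri(rays):
    A=np.zeros((3,3));b=np.zeros(3)
    for o,d in rays:
        P=np.eye(3)-np.outer(d,d);A+=P;b+=P@o
    X=np.linalg.solve(A,b);return X,[np.linalg.norm((np.eye(3)-np.outer(d,d))@(X-o)) for o,d in rays]
def down(yaw):
    "tool pointing down, tool y (closing line) at angle yaw+90deg; tool x at yaw"
    x=np.array([np.cos(yaw),np.sin(yaw),0]);z=np.array([0,0,-1.]);return Rot.from_matrix(np.c_[x,np.cross(z,x),z]).as_quat()
HSV=dict(green=((45,100,50),(80,255,255)),red=((0,150,60),(8,255,255)),blue=((105,120,50),(125,255,255)),yellow=((18,140,80),(30,255,255)))
def mask(im,col):
    return cv2.inRange(cv2.cvtColor(im,cv2.COLOR_BGR2HSV),*HSV[col])
def blob(im,col):
    cs,_=cv2.findContours(mask(im,col),cv2.RETR_EXTERNAL,cv2.CHAIN_APPROX_NONE)
    return max(cs,key=cv2.contourArea)
E
python3 - <<'E'
from h import *
np.set_printoptions(precision=4,suppress=True)
a,b=cam("scene"),cam("side");print(a[1],b[1])
P=dict(green=((207,261),(194,277)),white=((315,377),(345,375)),red=((295,350),(316,349)),blue=((320,188),(305,209)),yellow=((363,208),(351,221)),torch=((414,222),(405,230)),
 bit=((344,259),(344,264)),pink=((303,231),(293,244)),charger=((243,205),(227,226)),mouse=((286,181),(267,205)),tape=((420,319),(442,308)),box=((502,258),(505,248)),bottle=((115,265),(92,270)))
for k,(p,q) in P.items(): print(k,*tri([ray(a,p),ray(b,q)]))
E
```

```text
[0.0638 0.4895 0.7822] [0.134  0.6202 0.5344]
green [0.669  0.2127 0.0116] [np.float64(0.00025941612951661244), np.float64(0.0002594161295166656)]
white [0.3325 0.2423 0.0107] [np.float64(0.0011330419858052799), np.float64(0.0011330419858051899)]
red [0.389  0.2334 0.0205] [np.float64(0.0013680906669302007), np.float64(0.0013680906669302866)]
blue [ 0.6458 -0.0987  0.0141] [np.float64(0.00267103009726583), np.float64(0.0026710300972658703)]
yellow [ 0.5351 -0.1194  0.0105] [np.float64(0.00033950209959919726), np.float64(0.0003395020995992422)]
torch [ 0.4298 -0.1706  0.0002] [np.float64(0.001050211483606419), np.float64(0.0010502114836064543)]
bit [0.4708 0.0155 0.0057] [np.float64(0.00043866491201442786), np.float64(0.0004386649120143909)]
pink [0.5898 0.0174 0.0046] [np.float64(0.0007899264510518805), np.float64(0.0007899264510517829)]
charger [0.73   0.0627 0.0208] [np.float64(0.0014378563371225139), np.float64(0.0014378563371225833)]
mouse [ 0.7234 -0.0615  0.0147] [np.float64(0.0005998015440899608), np.float64(0.0005998015440900515)]
tape [0.2705 0.0285 0.0097] [np.float64(0.001096063981404721), np.float64(0.0010960639814047294)]
box [ 0.2293 -0.1878  0.0259] [np.float64(0.002045658768257873), np.float64(0.0020456587682578004)]
bottle [0.7056 0.3646 0.1089] [np.float64(7.989841494349893e-05), np.float64(7.989841494358913e-05)]
```

Run:
```python
from h import *
import pickle
D={}
for k,(p,yaw) in dict(t1=([.50,-.12,.30],np.pi/2),t2=([.60,-.12,.30],np.pi/2),r1=([.56,.2,.30],np.pi/2),r2=([.47,.2,.30],np.pi/2)).items():
    arm.movep(p,down(yaw)); arm.pause(.15)
    c=cam("wrist"); im=snapshot("wrist"); D[k]=(c,im); cv2.imwrite(f"pics/{k}.png",im)
pickle.dump(D,open("D.pkl","wb"))
c=[D[k][1] for k in D]
cv2.imwrite("pics/t.png",cv2.resize(np.vstack([np.hstack(c[:2]),np.hstack(c[2:])]),(800,600),interpolation=cv2.INTER_AREA))
print(arm.read_time())
```

```text
5.075
```

View pics/t.png

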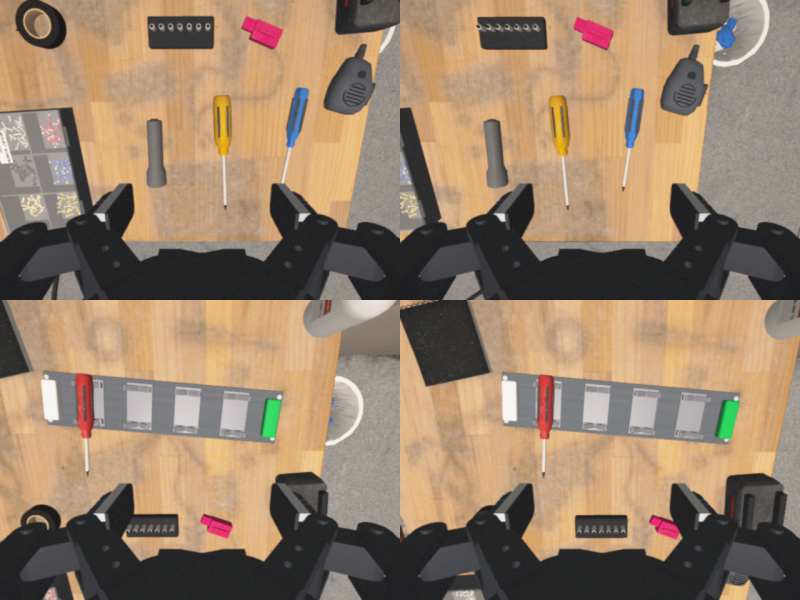

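Tools view (composite, ×0.625): torch (155,153) head down, yellow handle (222,125), blue handle (297,117). Rack views: white block (50,400), red (84,405) with shaft down, empty rests at (139,407), (187,410), (235,412), green (271,418).

```bash
cat > m.py <<'E'
from h import *
import pickle
np.set_printoptions(precision=4,suppress=True)
D=pickle.load(open("D.pkl","rb"))
def axis(cnt):
    "centre and ends of a long blob"
    (c,(w,h),a)=cv2.minAreaRect(cnt); a=np.radians(a if w>h else a+90); u=np.array([np.cos(a),np.sin(a)])
    c=np.array(c);L=max(w,h)/2;s=u if u[1]>0 else -u
    return c,c-s*L,c+s*L,min(w,h)
def hull(m):
    m=cv2.morphologyEx(m,cv2.MORPH_OPEN,np.ones((3,3)));cs,_=cv2.findContours(m,cv2.RETR_EXTERNAL,cv2.CHAIN_APPROX_NONE)
    return max(cs,key=cv2.contourArea)
def win(m,x0,x1,y0,y1):
    o=np.zeros_like(m);o[y0:y1,x0:x1]=m[y0:y1,x0:x1];return o
E
python3 - <<'E'
from m import *
def rep(name,ks,f):
    r=[(D[k][0],axis(f(k,D[k][1]))) for k in ks]
    X,e=tri([ray(c,a[0]) for c,a in r]);print(name,"centre",X,"err",np.array(e))
    for (c,a) in r: 
        p,q=plane(c,a[1],X[2]),plane(c,a[2],X[2]);print("   px",a[0],"w",a[3],"ends",p,q,"mid",(p+q)/2,"len",np.linalg.norm(p-q),"yaw",np.arctan2(*(q-p)[1::-1]))
rep("yellow",("t1","t2"),lambda k,i:hull(win(mask(i,"yellow"),230,380,150,270)))
rep("blue",("t1","t2"),lambda k,i:hull(win(mask(i,"blue"),340,510,120,240)))
rep("red",("r1","r2"),lambda k,i:hull(win(mask(i,"red"),100,260,100,260)))
rep("green",("r1","r2"),lambda k,i:hull(win(mask(i,"green"),380,570,100,260)))
rep("white",("r1","r2"),lambda k,i:hull(win(cv2.inRange(i,(190,190,190),(255,255,255)),50,190,100,220)))
def torch(k,i):
    hsv=cv2.cvtColor(i,cv2.COLOR_BGR2HSV); x0=220 if k=="t1" else 120
    return hull(win(cv2.inRange(hsv,(0,0,0),(179,70,130)),x0,x0+70,180,310))
rep("torch",("t1","t2"),torch)
# rests
for k in("r1","r2"):
    im=D[k][1];hsv=cv2.cvtColor(im,cv2.COLOR_BGR2HSV)
    for p in ((187,345),(222,171),(375,180),(260,171)) : print(k,p,im[p[1],p[0]],hsv[p[1],p[0]])
a=D["r1"][1][100:250,50:470];b=D["r2"][1][100:250,140:560]
cv2.imwrite("pics/rk.png",cv2.resize(np.vstack([a,b]),None,fx=1.9,fy=1.9,interpolation=cv2.INTER_CUBIC))
E
```

```text
yellow centre [ 0.5329 -0.1136  0.0161] err [0.0001 0.0001]
   px [356.0936 200.2461] w 27.89246368408203 ends [ 0.5301 -0.0684  0.0161] [ 0.536  -0.1623  0.0161] mid [ 0.533  -0.1153  0.0161] len 0.09415229601683626 yaw -1.50754656061742
   px [255.0791 200.7252] w 27.439672470092773 ends [ 0.531  -0.068   0.0161] [ 0.535  -0.1622  0.0161] mid [ 0.533  -0.1151  0.0161] len 0.09427787133824526 yaw -1.5278353765844994
blue centre [ 0.6483 -0.1022  0.0104] err [0.0001 0.0001]
   px [473.119  187.3388] w 19.493192672729492 ends [ 0.6538 -0.0577  0.0104] [ 0.6424 -0.1496  0.0104] mid [ 0.6481 -0.1037  0.0104] len 0.09267530529284185 yaw -1.693568586574369
   px [372.7433 188.5405] w 19.72787857055664 ends [ 0.6541 -0.0579  0.0104] [ 0.6421 -0.1498  0.0104] mid [ 0.6481 -0.1039  0.0104] len 0.09269654415330299 yaw -1.7010671140820606
red centre [0.3899 0.2375 0.0326] err [0.0001 0.0001]
   px [134.  168.5] w 24.0 ends [0.396  0.2812 0.0326] [0.3833 0.1906 0.0326] mid [0.3897 0.2359 0.0326] len 0.09151144188151607 yaw -1.7100034261865242
   px [232.4686 170.538 ] w 22.181987762451172 ends 
[... 953 characters left out ...]
7  0.0114] err [0.0002 0.0002]
   px [250.  244.5] w 30.0 ends [ 0.4288 -0.1051  0.0114] [ 0.4226 -0.2193  0.0114] mid [ 0.4257 -0.1622  0.0114] len 0.11435611001739364 yaw -1.6252098885615514
   px [153.5572 244.6009] w 33.05931854248047 ends [ 0.4299 -0.1044  0.0114] [ 0.4216 -0.2192  0.0114] mid [ 0.4257 -0.1618  0.0114] len 0.11513131518164975 yaw -1.6432958121082795
r1 (187, 345) [38 37 37] [120   7  38]
r1 (222, 171) [194 193 200] [176   9 200]
r1 (375, 180) [198 197 201] [173   5 201]
r1 (260, 171) [130 126 126] [120   8 130]
r2 (187, 345) [36 37 35] [75 14 37]
r2 (222, 171) [ 89  93 102] [  9  33 102]
r2 (375, 180) [196 193 200] [167   9 200]
r2 (260, 171) [129 126 125] [113   8 129]
```

View pics/rk.png

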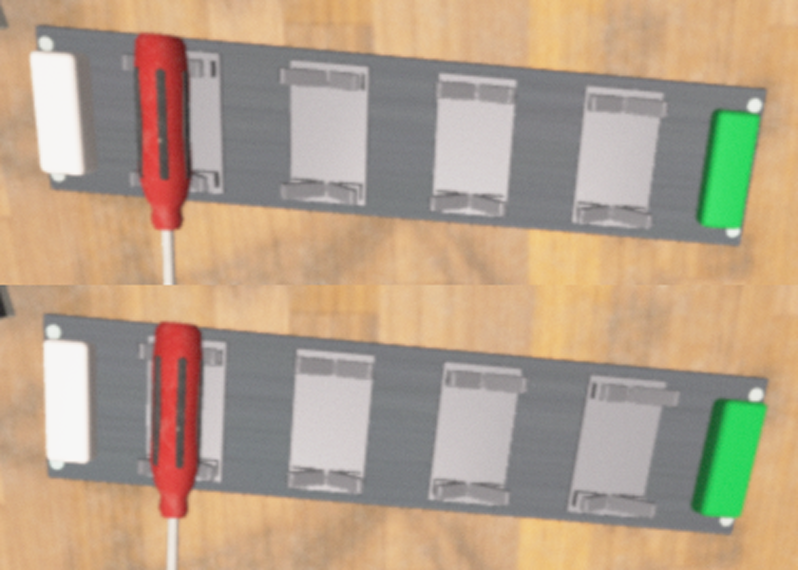

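The enlarged views confirm four rests at 75 mm pitch with red in the one beside white, empty ones at crop (328,133), (475,147), (620,158). Now measuring the base plates directly and the heights.

Run:
```python
from m import *
R=[]
for k,off in(("r1",50),("r2",140)):
    c,im=D[k]; hsv=cv2.cvtColor(im,cv2.COLOR_BGR2HSV)
    m=cv2.inRange(hsv,(0,0,155),(179,30,225))
    for j,u in enumerate((328,475,620)):
        x=int(u/1.9+off); y=100+int((133,147,158)[j]/1.9)
        mm=win(m,x-30,x+30,y-48,y+48); pts=cv2.findNonZero(mm)
        n,l,s,ce=cv2.connectedComponentsWithStats(mm); big=(l==1+np.argmax(s[1:,4])).astype(np.uint8)*255
        ct=hull(big); r=cv2.minAreaRect(cv2.convexHull(ct)); X=plane(c,r[0],.007)
        cor=[plane(c,p,.007) for p in cv2.boxPoints(r)]
        print(k,j,r[0],X,"size",np.linalg.norm(cor[0]-cor[1]),np.linalg.norm(cor[1]-cor[2])); R.append((k,j,r[0]))
for j in range(3):
    print(j,*tri([ray(D[k][0],p) for k,jj,p in R if jj==j]))
g,w=np.array([.6684,.2148]),np.array([.3319,.2467])
d=(w-g)/np.linalg.norm(w-g);print("dist",np.linalg.norm(w-g),"Vyaw",np.arctan2(d[1],d[0])+np.pi/2,[g+d*(.056+.075*i) for i in range(4)])
```

```text
r1 0 (223.0, 174.5) [0.4635 0.2294 0.007 ] size 0.03842128289861057 0.0634087507707934
r1 1 (298.94921875, 171.71066284179688) [0.5382 0.2319 0.007 ] size 0.06253140210540754 0.03904806048349261
r1 2 (374.2622375488281, 182.1402587890625) [0.6125 0.2214 0.007 ] size 0.07097941582868658 0.039016131149390613
r2 0 (313.572998046875, 172.40487670898438) [0.4632 0.2333 0.007 ] size 0.05382083200041283 0.03934325657378818
r2 1 (389.0538635253906, 178.0692138671875) [0.5377 0.2276 0.007 ] size 0.05563516123761109 0.03899287499989867
r2 2 (464.1199951171875, 183.3400115966797) [0.6123 0.2223 0.007 ] size 0.053249586526916616 0.03861114488782429
0 [0.4632 0.2313 0.0061] [np.float64(0.0019406492877580518), np.float64(0.0019406492877581613)]
1 [0.538  0.2296 0.0058] [np.float64(0.0021151073427091672), np.float64(0.0021151073427092067)]
2 [0.6125 0.2218 0.0065] [np.float64(0.00044819756626933877), np.float64(0.00044819756626941965)]
dist 0.33800866852789446 Vyaw 4.617872038330207 [array([0.6126, 0.2201]), array([0.538 , 0.2272]), array([0.4633, 0.2342]), array([0.3887, 0.2413])]
```

```bash
cat > pp.py <<'E'
from m import *
YAW=1.4763; G=np.array([.6684,.2155]); U=np.array([-np.sin(YAW-0),np.cos(YAW)])
REST=[G+U*(.0565+.075*i) for i in range(4)]
HI=.20
def pick(xy,z,yaw):
    arm.move_gripper(.6,60); q=down(yaw)
    arm.movep([*xy,HI],q); arm.line_to([*xy,z],.15); arm.move_gripper(0,60)
    print("grip",arm.read_opening(),arm.read_finger_force(),arm.read_tool_pos(),arm.read_time())
    arm.line_to([*xy,HI],.2); print("lifted",arm.read_opening(),arm.read_finger_force())
def place(i,z):
    xy=REST[i]; arm.movep([*xy,HI],down(YAW)); arm.line_to([*xy,z+.02],.2); arm.line_to([*xy,z],.06)
    print("F",arm.read_ft_force()); arm.move_gripper(.5); arm.line_to([*xy,HI],.2); print("t",arm.read_time())
E
python3 - <<'E'
from pp import *
print(REST)
pick([.3898,.2365],.089,YAW)
D2={}
c=cam("wrist");im=snapshot("wrist");cv2.imwrite("pics/g.png",im)
place(1,.091)
arm.movep([.50,.2,.30],down(np.pi/2)); arm.pause(.1);pickle.dump((cam("wrist"),snapshot("wrist")),open("E.pkl","wb"))
im2=pickle.load(open("E.pkl","rb"))[1]
cv2.imwrite("pics/g2.png",cv2.resize(np.hstack([im,im2]),(800,300),interpolation=cv2.INTER_AREA))
E
```

```text
[array([0.6122, 0.2208]), array([0.5375, 0.2279]), array([0.4628, 0.235 ]), array([0.3882, 0.2421])]
grip 0.24831820061761897 58.33276680723429 [0.3879 0.2367 0.0899] 7.3583
lifted 0.2526414199847725 58.680756125977496
F [ 0.5589  0.834  -1.195 ]
t 10.8667
```

View pics/g2.png

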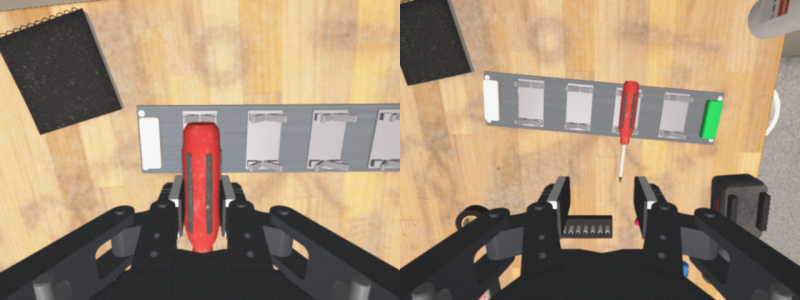

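Red was lifted cleanly (left half) and now lies in the second rest from green (right half, handle about (628,112)). Now the other three.

Run:
```python
from pp import *
def ok(): 
    if arm.read_opening()<.15: raise SystemExit("no grip")
pick([.4257,-.161],.078,1.507); ok(); place(0,.030+.0625+.002)
pick([.6481,-.1038],.077,1.445); ok(); place(2,.024+.066+.002)
pick([.533,-.1152],.078,1.624); ok(); place(3,.029+.064+.002)
W={}
for k,x in(("a",.56),("b",.47)):
    arm.movep([x,.2,.30],down(np.pi/2)); arm.pause(.15); W[k]=(cam("wrist"),snapshot("wrist"))
pickle.dump(W,open("W.pkl","wb"))
cv2.imwrite("pics/w.png",cv2.resize(np.vstack([W["a"][1][80:320],W["b"][1][80:320]]),(800,600)))
for col,i in(("red",1),("blue",2),("yellow",3)):
    r=[(c,axis(hull(win(mask(im,col),50,600,80,330)))) for c,im in W.values()]
    X,e=tri([ray(c,a[0]) for c,a in r])
    for c,a in r:
        p,q=plane(c,a[1],.028),plane(c,a[2],.028);print(col,X,"off",((p+q)/2)[:2]-REST[i],"yaw",np.arctan2(*(q-p)[1::-1])+np.pi-YAW,np.linalg.norm(p-q))
```

```text
grip 0.3134826163191181 58.2786082837265 [ 0.4258 -0.1611  0.079 ] 14.5167
lifted 0.31173155859219887 58.51455685682595
F [-1.3321 -0.7328  4.6973]
t 18.875
grip 0.23418243080625986 58.53910893201828 [ 0.6488 -0.1039  0.0785] 21.725
lifted 0.2323397961881835 58.68425130844116
F [-1.1785 -0.9892  7.318 ]
t 26.0417
grip 0.30710012273540577 59.123981930315495 [ 0.5336 -0.1153  0.0792] 28.9333
lifted 0.30558837101146014 59.03067223727703
F [-1.4536  1.0467  0.9164]
t 33.1667
red [0.5382 0.2271 0.0206] off [ 0.001  -0.0015] yaw 0.0308829588810422 0.0919312252432714
red [0.5382 0.2271 0.0206] off [-0.0009 -0.0017] yaw -0.009259068242019497 0.09275158855897213
blue [0.4642 0.2371 0.0273] off [0.0015 0.0006] yaw 0.025606118232329944 0.09053361580007421
blue [0.4642 0.2371 0.0273] off [0.0013 0.0006] yaw 0.027403041144870244 0.0910901494008206
yellow [0.3879 0.2442 0.0283] off [-0.0005  0.0004] yaw 0.03386525027456133 0.09464821630256683
yellow [0.3879 0.2442 0.0283] off [-0.0005  0.0004] yaw 0.028063446884971643 0.09417632355542738
```

View pics/w.png

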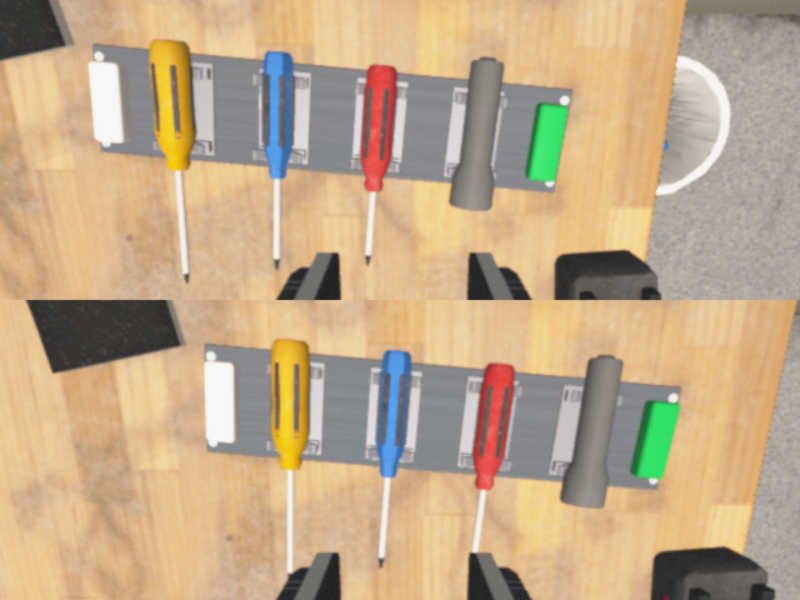

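All four lie in order: yellow, blue, red, torch from white to green. I'll check the torch from its end points: (486,58)/(472,208) in the upper view and (605,357)/(584,505) in the lower one.

Run:
```python
from pp import *
W=pickle.load(open("W.pkl","rb"));a,b=W["a"][0],W["b"][0]
f=lambda x,y:(x/1.25,(y%300)/1.25+80)
B,e1=tri([ray(a,f(486,58)),ray(b,f(605,357))]);H,e2=tri([ray(a,f(472,208)),ray(b,f(584,505))])
print(B,H,e1,e2,np.linalg.norm(B-H),"off",((B+H)/2)[:2]-REST[0],"yaw",np.arctan2(*(B-H)[1::-1])-YAW)
```

```text
[0.616  0.2772 0.0287] [0.6099 0.168  0.0345] [np.float64(0.0003732750068066665), np.float64(0.0003732750068066576)] [np.float64(0.0002171201327716405), np.float64(0.00021712013277159863)] 0.1095389482016872 off [0.0008 0.0018] yaw 0.03909499108694403
```

The torch is 110 mm long as it should be, 2 mm off centre and 0.04 rad off the V, so everything is in tolerance.

```bash
python3 -c "
from station import arm,ticket
arm.pause(.3);print(ticket.finish_job(),arm.read_time())"
```

```text
the job is handed in; nothing more can be done
the job is handed in; nothing more can be done
```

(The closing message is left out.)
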